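# Open the optics canister

## Robot

A 6-joint arm with a two-finger parallel gripper is mounted at the origin on the work surface. World frame = base frame: x ahead of the robot, y to its left, z up, the work surface at z = 0. Lengths are in mm, angles in degrees, forces in N, time in s.
With the tool pointing down it reaches from about 300 to 850 mm from the base axis. Payload 4.2 kg.
Tool frame: the origin (TCP) lies midway between the tips of the shut fingers; the grasp point (between the pads) lies 19 mm behind it (env.grip_depth is the distance from the TCP to the grasp point, in mm); z points along the fingers, y is the line along which they close (so a half turn about z gives the same grasp; the last joint's range is limited). The gripper opens to 91 mm and grips with 3 to 60 N. Pads are 32 mm wide; open, the fingers measure 118 mm over their backs; the gripper's body (76 mm by 178 mm) begins 60 mm behind the grasp point.
Start: joints at [66.291, 18.312, 89.639, -0, 72.044, -1.146], TCP at [220.631, 531.004, 213.976] pointing down, gripper open.
Joint ranges: [-177.97, 177.97], [-48.28, 115.42], [12.27, 149.76], [-77.06, 257.06], [2.81, 150.46], [-146.56, 146.56]. Speed limits (degrees/s): [147.25, 147.25, 180, 180, 180, 180].

## Interface

Orientations are given as [roll, pitch, yaw] about the fixed x, y, z axes, in that order (R = Rz(yaw) Ry(pitch) Rx(roll)).
In Python, from workcell import env, eyes gives the robot as it stands.
- The arm moves only by the tool send_rows, never from a script. Its argument "motion" is a list of rows, each a list of 7 numbers: the shift along the world's x, y, z normalised to -1 to 1, where 1 is 0.5 m, then the turn, a rotation vector about the world's x, y, z normalised to -1 to 1, where 1 is 60 degrees, then the opening, from -1 (shut) to 1 (fully open). A call has 1 to 20 rows; each row is the pose to reach, as a shift and turn from the pose commanded when the call began; what a row does not reach only later rows make up. A row lasts 1/8 s, in which the tool goes at most 62.5 mm and 10.7 degrees, less where a joint would pass 70% of its speed; a pose out of reach is approached as far as the arm can. A call with a number of a shift or a turn outside -1 to 1 is refused whole. A call with a gripper value outside its range is refused whole. The fingers move at their own pace and stop on an object; "squeeze" is the grip in N (left out, the last holds). Time passes only in rows, so rows that repeat a pose let the fingers close. It gives the time, the measured TCP pose, the force, the opening and the grip force at its end, in the units of the state.
- env.state(): the state, without advancing time (a new reading comes with each control period).
- eyes.grab_frame(name): name is "scene" or "top" or "wrist"; returns a dict with "pixels" (400x640x3 uint8, red, green, blue), "depth" (400x640 float32, mm along the optical axis (not along the pixel's ray), 0 where there is no reading), "fx", "fy", "cx", "cy" (pixels), "distortion" ([k1, k2, p1, p2, k3] as OpenCV has them; the pictures are not rectified), "R" (3x3) and "t" (3): a world point X has camera coordinates R X + t; the wrist camera has in their place "T_tool_cam" (4x4, takes a point from camera to tool coordinates, whose origin is the TCP and whose axes are the flange's). Camera axes: x right, y down, z forward; pixel columns grow to the right and rows downward; lengths in mm; the calibration is good to about 2 mm. A picture is of the moment at which its call begins: read the wrist's pose just before it.
- env.job_done(): hands the job in; it is judged then, once.
The state is a dict: "time_s": time; "qpos": joint angles; "qvel": joint speeds; "effort": joint torques, N m; "ee_pos": TCP position; "ee_rot": TCP orientation; "force": force on the tool from outside, world axes, zero at the start; "torque": the same for the moment, N m; "gripper_width": finger opening in mm; "gripper_force": force on a finger pad.
Only numpy, scipy, OpenCV 4.12 (cv2) and the standard library are available. Lean on these libraries where they do the work, as an engineer would, in place of code of your own. Each camera call takes 0.05 s, during which the arm holds its last target. There are 200 camera calls.

## Task

Open the larger of the two round metal canisters. Hold its lid by the upright tab, tip the tab side up by about 20 degrees while the lid is still at the mouth of the canister, then lift it well clear and set it down, not dropped, right way up and flat in the middle of the white mat. Leave the larger canister standing upright where it is, and do not shift the smaller canister.

Things in the scene. Friction and masses are not known exactly. Their poses are not given: they have to be found in the camera images.
- lid: Loose metal lid, about 0.13 kg, of the larger canister: plug 97 mm across, 8 deep, 3.5 play in the mouth; on it a plate 116 across, 4 thick, resting on the rim; on that a black upright tab 12 mm thick (lid's y), 26 long (x), 36 high, its middle 42 mm from the axis on the lid's +x, top 48 mm above the origin, at first facing away from the robot. Origin: centre of the plug's underside; z up.
- canister: The larger canister: loose open round aluminium pot, 112 mm in diameter, 90 mm high to the rim, walls 4 mm, about 0.75 kg, standing upright under the lid. Origin: centre of its underside; z up.
- small_canister: The smaller canister, same metal and shape, with a lid and upright tab of its own: 84 mm in diameter, 60 mm high to the rim, 100 mm to the top of its tab; loose, about 0.45 kg. Origin: centre of its underside.
- mat: White square plastic mat, 180 x 180 mm and 4 mm thick, fixed flat on the table; the lid goes on its middle. Origin: centre of its underside.
There are look-alikes about, which are no part of the job. Leave any brown or green look-alike of the lid alone.

How it is judged (in metres and radians):
On the way, in this order (a step that is already met when the one before it is completed fails the run):
1. the lid is tipped up by at least 11 degrees in the robot's fingers while still at the canister's mouth (angle between lid's own z axis and vertical above 0.19 rad and z of lid in the frame of canister below 0.115 m and horizontal distance between lid and canister below 0.04 m and contact force between the fingers and lid above 0.3 N), for 0.1 s.
2. the lid is lifted clear, its origin 40 mm or more above the canister's rim (z of lid in the frame of canister above 0.13 m), for 0.1 s.
At the end, for the whole second after the job is handed in: The lid lies released and at rest on the mat, right way up and flat within 7 degrees, its centre within 35 mm of the mat's centre; the larger canister stands upright within 7 degrees, less than 40 mm from where it stood at the start (horizontal distance between lid and mat below 0.035 m and z of lid in the frame of mat below 0.012 m and angle between each of lid, canister's own z axis and vertical below 0.12 rad and linear speed of lid below 0.02 m/s and distance of canister from where it was at the start of the episode below 0.04 m); the robot touches nothing.
It fails at once if the lid is let fall (moving faster than 0.5 m/s with no finger on it) (linear speed of lid above 0.5 m/s and contact force between the fingers and lid below 0.05 N).
It fails at once if the smaller canister is shifted by 25 mm or more (distance of small_canister from where it was at the start of the episode above 0.025 m).
It fails at once if the larger canister is toppled (tilted more than 30 degrees) (angle between canister's own z axis and vertical above 0.52 rad).
It also fails if it takes over 48 s, if anything falls off the work surface, if the arm or the gripper's body presses on something with over 40 N, if the wrist force passes 120 N, or if a joint passes its speed limit or range.

## Working session

There is one attempt and no reset: what is moved stays moved. The work goes in short steps, Python scripts to look and compute and a tool call to move; the robot and the scene stay as the last step left them, time stands still between calls to the robot, and variables do not carry over. Pictures are saved under pics/ and viewed, at most 10 in all, crops included, and the job is handed in when it is done.

Besides the shell and the picture viewer there is one more tool, called after "Request:" as a command line: name --pt "numbers of a row" for each row, then --argument value for the rest. send_rows: Moves the arm, as the interface text tells. Its arguments: {"type":"object","properties":{"motion":{"type":"array"},"squeeze":{"type":"number"}},"required":["motion"]}

```bash
mkdir -p pics
cat > h.py <<'E'
from workcell import env, eyes
import numpy as np, cv2, pickle
def grab(n):
    s=env.state(); f=eyes.grab_frame(n); f['state']=s
    pickle.dump(f,open(f'pics/{n}.pkl','wb')); return f
def cam(f):
    """returns Rwc, C : world = Rwc@cam + C"""
    if 'R' in f: R=np.array(f['R']);return R.T,-R.T@np.array(f['t'])
    from scipy.spatial.transform import Rotation as Ro
    s=f['state'];Rt=Ro.from_euler('xyz',s['ee_rot'],degrees=True).as_matrix();T=np.array(f['T_tool_cam'])
    return Rt@T[:3,:3],Rt@T[:3,3]+np.array(s['ee_pos'])
def rays(f,px):
    K=np.array([[f['fx'],0,f['cx']],[0,f['fy'],f['cy']],[0,0,1.]])
    p=cv2.undistortPoints(np.array(px,float).reshape(-1,1,2),K,np.array(f['distortion'],float)).reshape(-1,2)
    return np.c_[p,np.ones(len(p))]
def onplane(f,px,z):
    R,C=cam(f);d=rays(f,px)@R.T
    return C+d*((z-C[2])/d[:,2])[:,None]
def bydepth(f,px):
    R,C=cam(f);px=np.array(px,int).reshape(-1,2)
    return C+(rays(f,px)*f['depth'][px[:,1],px[:,0]][:,None])@R.T
def save(f,n): cv2.imwrite(f'pics/{n}.png',f['pixels'][:,:,::-1])
E
python3 - <<'E'
from h import *
for n in ('top','scene'):
    f=grab(n);save(f,n+'0');R,C=cam(f);print(n,C.round(),f['fx'])
print(env.state())
E
```

```text
top [445.   9. 843.] 385.2552915376216
scene [ 929. -562.  624.] 366.6686698012367
{'time_s': 0.1, 'qpos': array([ 6.62906688e+01,  1.83483058e+01,  8.96984274e+01,  3.23056467e-05,
        7.20442207e+01, -1.14694682e+00]), 'qvel': array([ 0.07399872, -0.09519453, -0.2040682 ,  0.00718393,  0.03466341,
       -0.01042517]), 'effort': array([ 2.20935355e-03, -4.13325083e+01, -2.32512259e+01,  7.30364257e-02,
        4.20405320e-02, -2.99848739e-05]), 'ee_pos': array([220.45104576, 530.57987994, 213.20776977]), 'ee_rot': array([-1.79909065e+02, -1.85130242e-03,  1.57437604e+02]), 'force': array([ 0.18375475,  0.05334178, -1.03141091]), 'torque': array([-0.00475304, -0.01500365, -0.01094654]), 'gripper_force': 0.0, 'gripper_width': 91.39156134950503}
```

View pics/top0.png

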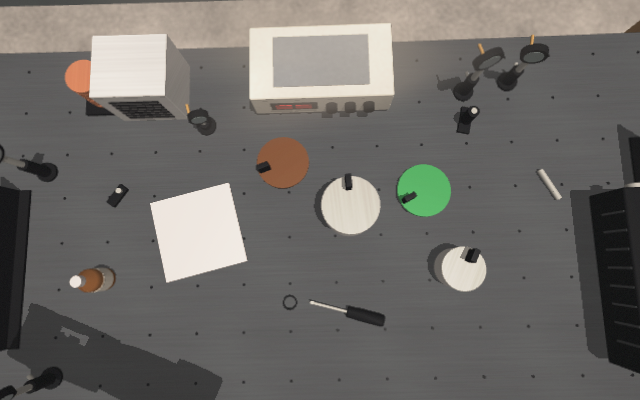

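View pics/scene0.png

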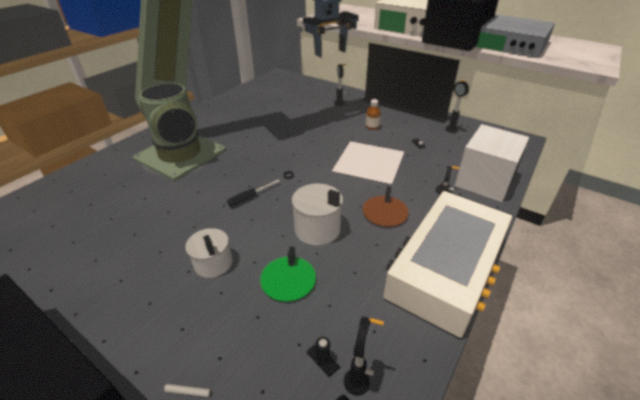

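The top view shows these candidates for the lid:
- Larger metal canister at (350,205), with its tab at (348,182).
- Smaller metal canister at (464,268), which stays put.
- Green look-alike at (424,190).
- Brown look-alike at (283,162).

By the description I choose (350,205). The mat is at (198,232).

Run:
```python
from h import *
f=pickle.load(open('pics/top.pkl','rb'));im=f['pixels'];hsv=cv2.cvtColor(im,cv2.COLOR_RGB2HSV)
m=((hsv[...,2]>140)&(hsv[...,1]<60)).astype(np.uint8)
n,l,st,c=cv2.connectedComponentsWithStats(m)
for i in range(1,n):
    if st[i,4]>300: print(i,st[i],c[i].round())
i=l[212,350];cs=max(cv2.findContours((l==i).astype(np.uint8),0,cv2.CHAIN_APPROX_NONE)[0],key=len)
h=cv2.convexHull(cs).reshape(-1,2);P=onplane(f,h,93)
(cx,cy),r=cv2.minEnclosingCircle(P[:,:2].astype(np.float32));print('lid',cx,cy,r,P[:,:2].min(0),P[:,:2].max(0))
j=l[268,460];cs=max(cv2.findContours((l==j).astype(np.uint8),0,cv2.CHAIN_APPROX_NONE)[0],key=len)
P=onplane(f,cv2.convexHull(cs).reshape(-1,2),63);print('small',cv2.minEnclosingCircle(P[:,:2].astype(np.float32)))
k=l[232,198];cs=max(cv2.findContours((l==k).astype(np.uint8),0,cv2.CHAIN_APPROX_NONE)[0],key=len)
P=onplane(f,cv2.convexHull(cs).reshape(-1,2),4);print('mat',cv2.minAreaRect(P[:,:2].astype(np.float32)))
# tab by depth: points near lid
v,u=np.mgrid[165:240,310:395];px=np.c_[u.ravel(),v.ravel()];X=bydepth(f,px);V=hsv[px[:,1],px[:,0],2]
lid=X[(abs(X[:,2]-94)<6)&(V>140)];print('lidz',np.median(lid[:,2]))
t=X[(X[:,2]>122)&(X[:,2]<140)&(V<90)];print('tab',len(t),t.mean(0),t.min(0),t.max(0))
d=(V<60)&(np.hypot(px[:,0]-348,px[:,1]-182)<14);P=onplane(f,px[d],130);print('dark@130',P.mean(0),cv2.minAreaRect(P[:,:2].astype(np.float32)))
print(bydepth(f,[[424,185],[90,282],[78,282],[118,193],[283,170],[474,254],[198,232],[310,75],[330,106]]).round())
cv2.imwrite('pics/crop.png',cv2.resize(im[150:250,290:410,::-1],None,fx=5,fy=5))
```

```text
1 [    0     0   640   111 38874] [289.  38.]
10 [ 321  176   60   59 2611] [351. 206.]
11 [ 150  183   98  100 6773] [198. 232.]
14 [ 442  246   44   46 1385] [463. 271.]
lid 553.8344116210938 -30.75864028930664 58.532230377197266 [495.88839082 -89.05120397] [610.86633354  27.23663367]
small ((423.8647155761719, -252.2746124267578), 44.49018096923828)
mat ((516.3402709960938, 300.2945556640625), (180.57077026367188, 180.6598358154297), 13.481452941894531)
lidz 93.19334607914425
tab 80 [595.46876784 -26.34466566 128.69504536] [582.74492026 -31.91791478 122.22102231] [609.00141539 -20.56325739 131.27870985]
dark@130 [592.53077376 -25.39928367 130.        ] ((592.4066772460938, -25.452526092529297), (29.50164794921875, 10.86236572265625), 3.676935911178589)
[[ 604. -197.   12.]
 [ 416.  486.   76.]
 [ 418.  494.  100.]
 [ 606.  476.    9.]
 [ 647.  111.   10.]
 [ 451. -262.   99.]
 [ 515.  300.    3.]
 [ 827.   43.   90.]
 [ 772.    4.   58.]]
```

View pics/crop.png

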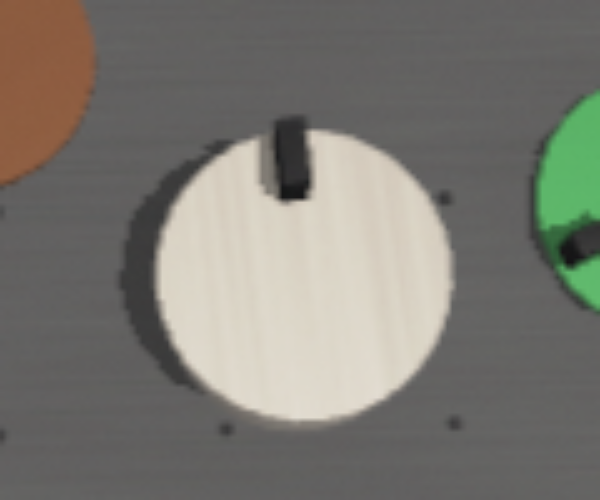

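The crop shows the light metal lid, with its tab at crop (292,160), full image (348,182), facing +x. That fits the description: 58 mm radius, top at 93 mm and tab top at 130 mm. Now I approach.

Request:
send_rows --pt "0.1 -0.13 0 0 0 0.1 0.3" --pt "0.2 -0.25 0 0 0 0.2 0.3" --pt "0.3 -0.38 0 0 0 0.3 0.3" --pt "0.4 -0.52 0 0 0 0.4 0.3" --pt "0.5 -0.65 -0.01 0 0 0.46 0.3" --pt "0.6 -0.78 -0.02 0 0 0.46 0.3" --pt "0.68 -0.9 -0.03 0 0 0.46 0.3" --pt "0.75 -1 -0.04 0 0 0.46 0.3" --pt "0.75 -1 -0.04 0 0 0.46 0.3" --pt "0.75 -1 -0.04 0 0 0.46 0.3" --squeeze 40

```text
time_s: 1.35
ee_pos: [596.0, 29.7, 193.5]
ee_rot: [180.0, -0.0, -175.0]
force: [1.0, 0.9, 0.4]
gripper_width: 59.2
gripper_force: 0.0
```

Run:
```python
from h import *
f=grab('wrist');save(f,'w1');s=f['state'];print(s['time_s'],s['ee_pos'],s['ee_rot'],s['qpos'],s['gripper_width'])
R,C=cam(f);print(C,R[:,2])
```

```text
1.35 [596.01001649  29.724364   193.53126432] [ 1.79974388e+02 -2.81363197e-02 -1.74982870e+02] [ 1.73740754e+00  2.10297444e+01  8.85503397e+01  2.54262900e-02
  7.04494731e+01 -9.32882310e+01] 59.18678004695391
[518.58239234  23.26932403 364.83165366] [ 0.27258391  0.02412589 -0.96182948]
```

View pics/w1.png

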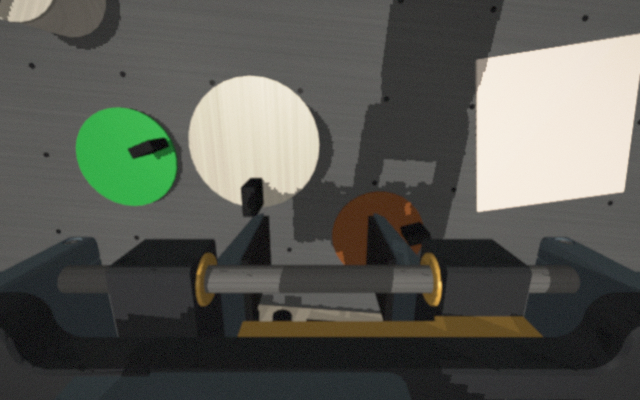

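The wrist view shows the lid at (254,140) with its tab at (252,197) pointing toward the fingers. The green look-alike is at (127,156), and the brown one is behind the fingers. I'll take one refinement from this view.

Run:
```python
from h import *
f=pickle.load(open('pics/wrist.pkl','rb'));im=f['pixels'];hsv=cv2.cvtColor(im,cv2.COLOR_RGB2HSV)
m=((hsv[...,2]>140)&(hsv[...,1]<60)).astype(np.uint8)
n,l,st,c=cv2.connectedComponentsWithStats(m);i=l[140,254]
cs=max(cv2.findContours((l==i).astype(np.uint8),0,cv2.CHAIN_APPROX_NONE)[0],key=len)
P=onplane(f,cv2.convexHull(cs).reshape(-1,2),93);print('lid',cv2.minEnclosingCircle(P[:,:2].astype(np.float32)))
v,u=np.mgrid[165:225,225:285];px=np.c_[u.ravel(),v.ravel()];X=bydepth(f,px);V=hsv[px[:,1],px[:,0],2]
for lo in(126,):
    t=X[(X[:,2]>lo)&(X[:,2]<136)&(V<90)&(X[:,0]<620)];print('tab',len(t),t.mean(0),cv2.minAreaRect(t[:,:2].astype(np.float32)))
```

```text
lid ((554.2611694335938, -31.56160545349121), 58.781341552734375)
tab 454 [594.56712156 -26.35873908 130.11923585] ((595.189453125, -27.095924377441406), (25.81111717224121, 12.401483535766602), 5.359578609466553)
```

Request:
send_rows --pt "0 -0.06 0 0 0 0 0.1" --pt "0 -0.116 0 0 0 0 0.0" --pt "0 -0.116 -0.05 0 0 0 0.0" --pt "0 -0.116 -0.1 0 0 0 0.0" --pt "0 -0.116 -0.15 0 0 0 0.0" --pt "0 -0.116 -0.175 0 0 0 0.0" --pt "0 -0.116 -0.19 0 0 0 0.0" --pt "0 -0.116 -0.19 0 0 0 0.0" --pt "0 -0.116 -0.19 0 0 0 0.0"

```text
time_s: 2.52
ee_pos: [595.8, -26.4, 99.9]
ee_rot: [-180.0, 0.1, -175.0]
force: [0.3, 0.8, 0.8]
gripper_width: 45.7
gripper_force: 0.0
```

Request:
send_rows --pt "0 0 0 0 0 0 -0.4" --pt "0 0 0 0 0 0 -0.6" --pt "0 0 0 0 0 0 -0.8" --pt "0 0 0 0 0 0 -1" --pt "0 0 0 0 0 0 -1" --pt "0 0 0 0 0 0 -1" --pt "0 0 0 0 0 0 -1" --squeeze 40

```text
time_s: 3.4
ee_pos: [595.3, -26.6, 99.2]
ee_rot: [-180.0, 0.0, -175.0]
force: [-0.3, -1.3, 1.2]
gripper_width: 11.7
gripper_force: 40.0
```

Request:
send_rows --pt "0 0 0.004 0 0 0 -1" --pt "-0.001 0 0.014 0.003 -0.042 0 -1" --pt "-0.002 0 0.023 0.007 -0.083 0 -1" --pt "-0.004 0 0.032 0.011 -0.125 0 -1" --pt "-0.006 -0.001 0.04 0.015 -0.166 0 -1" --pt "-0.008 -0.001 0.049 0.018 -0.208 0 -1" --pt "-0.011 -0.001 0.057 0.022 -0.249 0 -1" --pt "-0.015 -0.001 0.065 0.026 -0.29 0 -1" --pt "-0.018 -0.002 0.073 0.03 -0.332 0 -1" --pt "-0.018 -0.002 0.073 0.03 -0.332 0 -1" --pt "-0.018 -0.002 0.073 0.03 -0.332 0 -1" --pt "-0.018 -0.002 0.073 0.03 -0.332 0 -1" --pt "-0.018 -0.002 0.073 0.03 -0.332 0 -1"

```text
time_s: 5.03
ee_pos: [586.5, -27.4, 135.4]
ee_rot: [179.9, 20.0, -175.0]
force: [-0.5, 0.3, -1.4]
gripper_width: 12.2
gripper_force: 40.0
```

Run:
```python
from h import *
f=grab('scene');cv2.imwrite('pics/s2.png',cv2.resize(f['pixels'][120:300,200:440,::-1],None,fx=3,fy=3))
g=grab('wrist');X=bydepth(g,np.argwhere((g['pixels'].min(2)>130)&(g['depth']>0))[:,::-1])
k=(np.hypot(X[:,0]-545,X[:,1]+31)<45)&(X[:,2]>80)&(X[:,2]<170);P=X[k];A=np.c_[P[:,:2],np.ones(len(P))];c=np.linalg.lstsq(A,P[:,2],rcond=None)[0]
print(len(P),np.degrees(np.arctan(np.hypot(*c[:2]))),c,'z at axis',c@[551,-31,1],env.state()['force'],np.std(P[:,2]-A@c))
```

```text
3919 19.865342645688433 [ 3.59978763e-01  3.09982397e-02 -7.99287893e+01] z at axis 117.45856342094538 [ 0.10041937  0.33509054 -1.34528108] 0.700090011446268
```

View pics/s2.png

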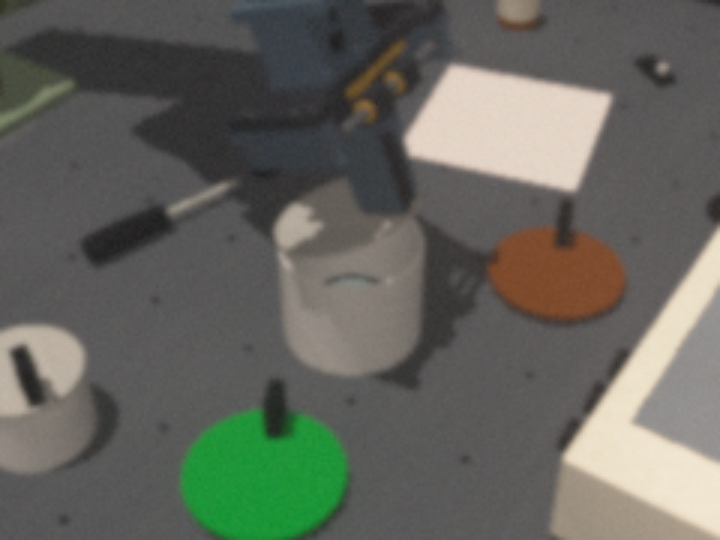

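The lid is tipped 19.9° at the mouth with its origin at about 106 mm. The gap shows at crop (352,280) and the canister has not moved. Next: lift, level, then carry.

Request:
send_rows --pt "0 0 0.01 0 0 0 -1" --pt "0 0 0.03 0 0 0 -1" --pt "0 0 0.06 0 0 0 -1" --pt "0 0 0.09 0 0 0 -1" --pt "0 0 0.12 0 0 0 -1" --pt "0 0 0.15 0 0 0 -1" --pt "0 0 0.16 0 0 0 -1" --pt "0 0 0.16 0 0 0 -1" --pt "0 0 0.16 -0.006 0.066 0 -1" --pt "0 0 0.16 -0.012 0.132 0 -1" --pt "0 0 0.16 -0.018 0.2 0 -1" --pt "0 0 0.16 -0.024 0.266 0 -1" --pt "0 0 0.16 -0.03 0.332 0 -1" --pt "0 0 0.16 -0.03 0.332 0 -1"

```text
time_s: 6.88
ee_pos: [587.0, -27.3, 214.2]
ee_rot: [180.0, -0.1, -174.9]
force: [0.0, 0.5, -0.5]
gripper_width: 11.9
gripper_force: 40.0
```

Request:
send_rows --pt "-0.002 0.02 0 0 0 0 -1" --pt "-0.005 0.06 0 0 0 0 -1" --pt "-0.01 0.12 0 0 0 0 -1" --pt "-0.016 0.18 0 0 0 0 -1" --pt "-0.021 0.24 0 0 0 0 -1" --pt "-0.026 0.3 0 0 0 0 -1" --pt "-0.031 0.36 0 0 0 0 -1" --pt "-0.037 0.42 0 0 0 0 -1" --pt "-0.042 0.48 0 0 0 0 -1" --pt "-0.047 0.54 0 0 0 0 -1" --pt "-0.052 0.6 0 0 0 0 -1" --pt "-0.055 0.64 0 0 0 0 -1" --pt "-0.057 0.662 0 0 0 0 -1" --pt "-0.057 0.662 0 0 0 0 -1" --pt "-0.057 0.662 0 0 0 0 -1"

```text
time_s: 8.75
ee_pos: [557.8, 302.7, 215.5]
ee_rot: [-180.0, -0.0, -175.0]
force: [0.5, -0.5, -2.5]
gripper_width: 11.9
gripper_force: 40.0
```

Run:
```python
from h import *
g=grab('wrist');save(g,'w3');s=g['state'];print(s['ee_pos'],s['ee_rot'],s['force'],s['time_s'])
X=bydepth(g,np.argwhere((g['pixels'].min(2)>110)&(g['depth']>0))[:,::-1])
k=(np.hypot(X[:,0]-516,X[:,1]-300)<70)&(X[:,2]>150)&(X[:,2]<260)&(X[:,0]<545);P=X[k];A=np.c_[P[:,:2],np.ones(len(P))];c=np.linalg.lstsq(A,P[:,2],rcond=None)[0]
print(len(P),'slopes deg',np.degrees(np.arctan(c[:2])),P.min(0),P.max(0),'z plate at axis',c@[516,300,1])
```

```text
[557.79778191 302.74682771 215.51402948] [-1.79972048e+02 -6.50320342e-03 -1.75003348e+02] [ 0.47770705 -0.4654335  -2.48082679] 8.75
24521 slopes deg [0.12309451 0.00898088] [458.45124808 241.764279   208.06052264] [544.99908795 357.67538811 251.41800804] z plate at axis 210.86125763557712
```

View pics/w3.png

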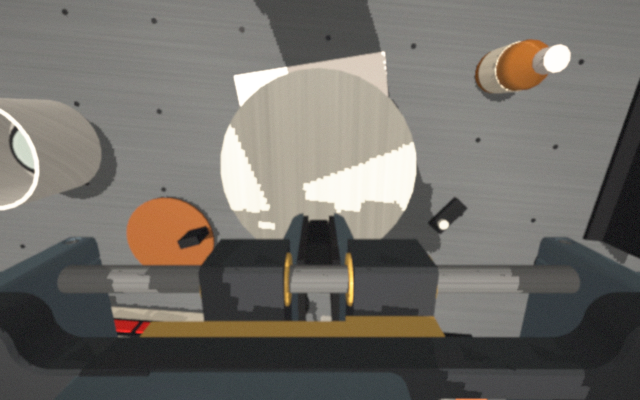

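The lid is level at (516,300), centred over the mat, with its middle at pixel (318,165). The open canister is standing at the left. Lowering now.

Request:
send_rows --pt "0 0 -0.02 0 0 0 -1" --pt "0 0 -0.06 0 0 0 -1" --pt "0 0 -0.11 0 0 0 -1" --pt "0 0 -0.16 0 0 0 -1" --pt "0 0 -0.21 0 0 0 -1" --pt "0 0 -0.26 0 0 0 -1" --pt "0 0 -0.3 0 0 0 -1" --pt "0 0 -0.33 0 0 0 -1" --pt "0 0 -0.35 0 0 0 -1" --pt "0 0 -0.365 0 0 0 -1" --pt "0 0 -0.375 0 0 0 -1" --pt "0 0 -0.38 0 0 0 -1" --pt "0 0 -0.383 0 0 0 -1" --pt "0 0 -0.385 0 0 0 -1" --pt "0 0 -0.387 0 0 0 -1" --pt "0 0 -0.387 0 0 0 -1" --pt "0 0 -0.387 0 0 0 -1"

```text
time_s: 10.92
ee_pos: [557.8, 303.6, 22.1]
ee_rot: [180.0, 0.0, -175.0]
force: [0.5, 0.4, -2.5]
gripper_width: 11.6
gripper_force: 40.0
```

Not yet touching: the force is still the lid's weight. I'll go down in fine steps.

Request:
send_rows --pt "0 0 -0.001 0 0 0 -1" --pt "0 0 -0.002 0 0 0 -1" --pt "0 0 -0.003 0 0 0 -1" --pt "0 0 -0.003 0 0 0 -1" --pt "0 0 -0.003 0 0 0 -1"

```text
time_s: 11.55
ee_pos: [557.8, 303.6, 21.1]
ee_rot: [180.0, 0.0, -175.0]
force: [-2.3, -0.8, 5.2]
gripper_width: 12.0
gripper_force: 40.0
```

Contact. Now release gently and retreat straight up.

Request:
send_rows --pt "0 0 0 0 0 0 -1" --pt "0 0 0 0 0 0 -1" --pt "0 0 0 0 0 0 -0.7" --pt "0 0 0 0 0 0 -0.6" --pt "0 0 0 0 0 0 -0.4" --pt "0 0 0 0 0 0 -0.2" --pt "0 0 0 0 0 0 -0.2" --pt "0 0 0 0 0 0 -0.2" --squeeze 8

```text
time_s: 12.55
ee_pos: [557.8, 303.6, 20.5]
ee_rot: [180.0, 0.0, -175.0]
force: [-0.8, -0.2, 0.3]
gripper_width: 36.6
gripper_force: 0.0
```

Request:
send_rows --pt "0 0 0.01 0 0 0 -0.2" --pt "0 0 0.05 0 0 0 -0.2" --pt "0 0 0.1 0 0 0 -0.2" --pt "0 0 0.2 0 0 0 -0.2" --pt "0 0 0.3 0 0 0 -0.2" --pt "0 0 0.36 0 0 0 -0.2" --pt "0 0 0.36 0 0 0 -0.2" --pt "0 0 0.36 0 0 0 -0.2"

```text
time_s: 13.55
ee_pos: [557.0, 303.2, 199.3]
ee_rot: [-180.0, -0.1, -175.0]
force: [-0.5, 0.4, 0.0]
gripper_width: 36.3
gripper_force: 0.0
```

Run:
```python
from h import *
g=grab('wrist');save(g,'w4');f=grab('scene');save(f,'s4');s=env.state();print(s['time_s'],s['gripper_width'],s['force'])
X=bydepth(g,np.argwhere((g['pixels'].min(2)>60)&(g['depth']>0))[:,::-1])
k=(X[:,2]>10)&(X[:,2]<30)&(np.hypot(X[:,0]-516,X[:,1]-300)<80);P=X[k];A=np.c_[P[:,:2],np.ones(len(P))];c=np.linalg.lstsq(A,P[:,2],rcond=None)[0]
print(np.degrees(np.arctan(c[:2])),P.min(0),P.max(0),np.median(P[:,2]))
```

```text
13.65 36.55668391283497 [ 0.40323835  0.45713129 -0.14608906]
[0.04723232 0.00650201] [458.29109289 243.24549949  13.51967295] [573.20582447 358.17057234  29.56610018] 16.365279992592377
```

View pics/s4.png

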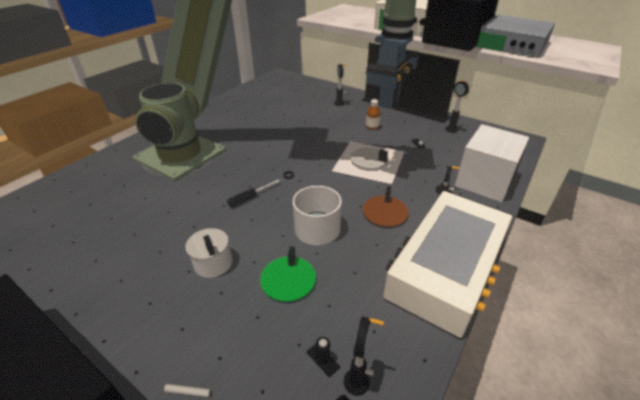

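The lid lies flat on the mat at pixel (370,158), with its plate top at 16 mm as expected. The canister stands open at (317,215), and the small canister at (209,253) has not moved.

```bash
python3 -c "
from workcell import env
print(env.job_done())"
```

```text
the job is handed in; nothing more can be done
None
```

The lid was tipped 19.9° at the canister's mouth, lifted clear and set down flat within about 2 mm of the mat's centre; by camera both canisters still stand where they were, and the job is handed in at about 13.7 s, though the hand-in returned no verdict.

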